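# Fit and lock a jeweller's bench pin in its holder

### The job

Fit the wooden bench pin in the steel holder on the bench. Pull the holder's sprung plunger up by its T-handle and twist it a quarter turn so that it drops into its rest notch and stays up by itself, slide the square end of the bench pin fully home into the slot, then bring the T-handle back out of its notch so that the plunger drops all the way down through the hole in the pin and locks it. Leave the other tools and things on the bench where they are.

Things in the scene. Friction and masses are not known exactly. Their poses are not given: they have to be found in the camera images.
- holder: Grey steel bench-pin holder bolted to the bench, its slot open roughly towards the robot. Origin: centre of its underside; x points the way a pin slides in, y left, z up. Block 75 mm long (x), 84 wide, flat top 74 mm above the bench; foot plate 105 x 124 x 10 mm. The plunger comes down through the top on the centre line, 7.5 mm in front of the origin (30 mm behind the slot's mouth).
- slot_mouth (a point): Centre of the slot's mouth, on the holder's front face; x points straight into the slot, y left, z up. The slot is 54 mm wide, 17 mm high (floor 45 mm, ceiling 62 mm above the bench) and 60 mm deep, where a solid stop ends it. Short steel lips flare out 9 mm in front of the mouth, opening it to about 63 mm by 26 mm.
- sleeve: Steel sleeve, 22 mm across, on a hex nut on the holder's top; fixed. Origin: on the plunger's axis, at the holder's top (74 mm up); rim 22 mm above that. x: line of the deep slot in which the handle's cross pin lies when down. y: line of the rest notch across the rim, 3 mm deep, at right angles. The notch catches the cross pin within about 8 degrees of square. It is screwed in at any angle.
- tee: Black T-handle of the plunger: round bar 12 mm thick, 44 mm long, on an 8 mm steel stem. Origin: middle of the bar; x along the bar (its cross pin is parallel), z up. Down: bar centre 120 mm above the bench, 24 mm above the sleeve's rim. It turns, either way, only when pulled up 14 mm or more; a quarter turn on, let down, it drops 3 mm into the rest notch and stays 11 mm up.
- plunger (a joint): How far the plunger is pulled up, m. 0: down, its 6 mm steel tip 9 mm below the slot's ceiling; 0.011: at rest in the notch, tip clear of the slot; 0.014: cross pin on the sleeve's rim; 0.0175: solid upper stop. About 0.008 if the tip stands on the pin's wood. Spring and weight pull down with 6 N when down, 14 N at the top. To let it down: lift it out of the notch, a quarter turn, lower.
- pin_centre (a point): Centre, half-way up, of the loose wooden bench pin: flat board 180 mm long (x), 52 wide (y), 15 thick, 0.1 kg, lying flat left or right of the holder. x points to its square end, 90 mm from here, roughly away from the robot; the other end is thinned with a V-cut. 10 mm hole through it, 60 mm from here towards the square end. Fully home: this point 30 mm outside the mouth.
- bench_block: Bystander: square steel block 66 x 66 x 20 mm lying on the bench, on the other side of the holder from the bench pin; origin at the centre of its underside.
- hammer: Bystander: hammer 230 mm long lying on the bench beyond the holder; origin at the middle of its length, on the bench.
- jar: Bystander: small closed glass jar 48 mm across, 55 mm high; origin at the centre of its underside.
- ring_clamp: Bystander: wooden ring clamp 128 x 24 x 20 mm lying on the bench; origin at the centre of its underside.
Things that resemble listed ones, but are neither listed nor needed, are in the scene too. Of the things like the holder, leave any that is yellow; of the rest the larger one is meant.

How it is judged:
On the way, in this order (a step that is already met when the one before it is completed fails the run):
1. the plunger rests in its notch, pulled up, with the fingers off the T-handle (value of joint plunger between 0.009 and 0.0127 m and contact force between the fingers and tee below 0.1 N), for 0.3 s.
2. the bench pin is fully home in the slot while the plunger still rests up (x of pin_centre in the frame of slot_mouth above -0.0325 m and y of pin_centre in the frame of slot_mouth between -0.006 and 0.006 m and value of joint plunger above 0.009 m), for 0.1 s.
At the end, for the whole second after the job is handed in: The bench pin sits in the slot, straight, its square end within 3.5 mm of the slot's stop, and the plunger is down through its hole to within 2.5 mm of its lowest position; everything is released and still (value of joint plunger below 0.0025 m and x of pin_centre in the frame of slot_mouth above -0.0335 m and y of pin_centre in the frame of slot_mouth between -0.006 and 0.006 m and z of pin_centre in the frame of slot_mouth between -0.006 and 0.006 m and angle between the x axis of pin_centre and the x axis of slot_mouth, either way round below 0.08 rad and velocity of joint plunger below 0.005 m/s); the robot touches nothing.
It fails at once if a bystander (block, hammer, jar or ring clamp) is pushed more than 20 mm from its place (distance of any of bench_block, hammer, jar, ring_clamp from where it was at the start of the episode above 0.02 m).
It also fails if it takes over 72 s, if anything falls off the work surface, if the arm or the gripper's body presses on something with over 40 N, if the wrist force passes 120 N, or if a joint passes its speed limit or range.

### The arm

A 7-joint arm with a two-finger parallel gripper is mounted at the origin on the work surface. World frame = base frame: x ahead of the robot, y to its left, z up, the work surface at z = 0. Lengths are in m, angles in rad, forces in N, time in s.
With the tool pointing down it reaches from about 0.425 to 0.875 m from the base axis. Payload 4.7 kg.
Tool frame: the origin (TCP) lies on the centre line of the jaws, within the pads' length; the fingertips stand ahead of it and the grasp point (between the pads) lies 2 mm behind it (nose_length is the z of the fingertips in the tool frame, in m); z points along the fingers, y is the line along which they close (so a half turn about z gives the same grasp; the last joint's range is limited). The gripper opens to 87 mm and grips with 3 to 60 N. Pads are 19 mm wide; open, the fingers measure 117 mm over their backs; the gripper's body (75 mm by 190 mm) begins 51 mm behind the grasp point.
Start: joints at [1.339, 0.321, -0.07, 1.45, 0.023, 1.371, -0.057], TCP at [0.158, -0.63, 0.24] pointing down, gripper open.
Joint ranges: [-2.86, 2.86], [-0.3, 2.09], [-1.38, 1.24], [0.06, 2.45], [-1.56, 4.7], [0.09, 2.05], [-2.69, 2.69]. Speed limits (rad/s): [2.57, 2.57, 3.14, 3.14, 3.14, 3.14, 3.14].

### API

Orientations are given as a rotation vector (axis times angle).
In Python, from bench import * gives the robot as it stands.
- The arm moves only by the tool send_rows, never from a script. Its arguments are lists of equal length, an entry for each row: "xyz": the shift along the tool's x, y, z in mm, a list of three; "dr": the turn, a rotation vector about the tool's x, y, z in rad, a list of three. A call has exactly 10 rows; each row is the pose to reach, as a shift and turn from the pose commanded when the call began, along the tool's axes at that moment; what a row does not reach only later rows make up. A row lasts 1/12 s, in which the tool goes at most 41.7 mm and 7.16 degrees, less where a joint would pass 70% of its speed; a pose out of reach is approached as far as the arm can. A call with a gripper value outside its range is refused whole. "jaw" is the finger opening in mm, from 0 to 87, set as the call begins (left out, the last holds). The fingers move at their own pace and stop on an object; "grip_force" is the grip in N (left out, the last holds). Time passes only in rows, so rows that repeat a pose let the fingers close, or fill a call up. It gives the time, the measured TCP pose, the force, the opening and the grip force at its end, in the units of the state.
- get_state(): the state, without advancing time (a new reading comes with each control period).
- get_image(name): name is "scene" or "side" or "wrist"; returns the picture (400x640x3 uint8, red, green, blue); there is no depth.
- calibration(name): a dict with "vfov" (degrees; the focal length in pixels is half the picture's height over the tangent of half this angle, whatever the lens; pixels are square), "cx", "cy" (the principal point, pixels), "k1" (the pictures are not rectified: a ray, as slopes to the right and down, at radius r is drawn at 1 + k1 r^2 times it, then the intrinsics apply), "rvec" (rotation vector, rad) and "tvec" (3), from world to camera coordinates, as OpenCV has them; the wrist camera has in their place "hand_eye" (4x4, takes a point from camera to tool coordinates, whose origin is the TCP and whose axes are the flange's). Camera axes: x right, y down, z forward; pixel columns grow to the right and rows downward; lengths in m; the calibration is good to about 2 mm. A picture is of the moment at which its call begins: read the wrist's pose just before it. calibration takes no time and is no camera call.
- close_job(): hands the job in; it is judged then, once.
The state is a dict: "time": time; "joint_positions": joint angles; "qd": joint speeds; "joint_torque": joint torques, N m; "position": TCP position; "tool_rot": TCP orientation; "ft_force": force on the tool from outside, world axes, zero at the start; "torque": the same for the moment, N m; "grip_width": opening from 0.0 (shut) to 1.0 (fully open); "grip_force": force on a finger pad.
Only numpy, scipy, OpenCV 4.12 (cv2) and the standard library are available. Lean on these libraries where they do the work, as an engineer would, in place of code of your own. Each camera call takes 0.05 s, during which the arm holds its last target. There are 200 camera calls.

## Working session

There is one attempt and no reset: what is moved stays moved. The work goes in short steps, Python scripts to look and compute and a tool call to move; the robot and the scene stay as the last step left them, time stands still between calls to the robot, and variables do not carry over. Pictures are saved under pics/ and viewed, at most 10 in all, crops included, and the job is handed in when it is done.

Besides the shell and the picture viewer there is one more tool, called after "Call:" as name(argument=value, ...) on one line, values as JSON. send_rows: Moves the arm, as the interface text tells. Its arguments: {"type":"object","properties":{"xyz":{"type":"array"},"dr":{"type":"array"},"jaw":{"type":"number"},"grip_force":{"type":"number"}},"required":["xyz","dr"]}

```bash
ls; mkdir -p pics; cat > h.py <<'E'
from bench import *
import numpy as np, cv2
from scipy.spatial.transform import Rotation as R
def K(c):
    f=200/np.tan(np.radians(c["vfov"])/2); return np.array([[f,0,c["cx"]],[0,f,c["cy"]],[0,0,1.]])
def cam(name,s=None):
    """returns K,k1,Rwc (cam->world), origin"""
    c=calibration(name)
    if "hand_eye" in c:
        s=s or get_state(); H=np.array(c["hand_eye"]); Rt=R.from_rotvec(s["tool_rot"]).as_matrix()
        return K(c),c["k1"],Rt@H[:3,:3],Rt@H[:3,3]+np.array(s["position"])
    Rm=R.from_rotvec(c["rvec"]).as_matrix(); return K(c),c["k1"],Rm.T,-Rm.T@np.array(c["tvec"])
def ray(cm,px):
    k,k1,Rm,o=cm; p=cv2.undistortPoints(np.array([[px]],float),k,np.array([k1,0,0,0,0.]),None,None)[0,0] 
    d=Rm@np.array([p[0],p[1],1]); return o,d/np.linalg.norm(d)
def onz(cm,px,z):
    o,d=ray(cm,px); return o+d*(z-o[2])/d[2]
def proj(cm,P):
    k,k1,Rm,o=cm; q=Rm.T@(np.array(P)-o); q=q/q[2]; r2=q[0]**2+q[1]**2; q[:2]*=1+k1*r2; return (k@q)[:2]
def tri(rs):
    A=sum(np.eye(3)-np.outer(d,d) for o,d in rs); b=sum((np.eye(3)-np.outer(d,d))@o for o,d in rs); return np.linalg.solve(A,b)
def shot(name,fn):
    s=get_state(); im=get_image(name); cv2.imwrite("pics/"+fn,im[:,:,::-1]); return s,im
E
python3 - <<'E'
from h import *
s=get_state(); print(s)
a=get_image("scene");b=get_image("side")
cv2.imwrite("pics/scene0.png",a[:,:,::-1]);cv2.imwrite("pics/side0.png",b[:,:,::-1])
for n in("scene","side","wrist"):print(calibration(n))
E
```

```text
pics
{'time': 0.0, 'joint_positions': array([ 1.33910879,  0.32181687, -0.07008111,  1.45169499,  0.02262106,
        1.37077339, -0.05693414]), 'qd': array([-0.00034889, -0.00052566, -0.00021791, -0.00056765, -0.00032882,
        0.00196022, -0.00034869]), 'joint_torque': array([ 7.38175856e-06, -4.91300368e+01, -4.04548701e-01, -3.12524021e+01,
       -6.41582161e-02,  4.39174077e-02,  1.63275818e-04]), 'position': array([ 0.157975  , -0.62997206,  0.23845539]), 'tool_rot': array([-3.11604064e+00, -3.84877803e-01,  5.53122807e-04]), 'ft_force': array([-0.42910197, -0.47336039,  0.85955378]), 'torque': array([-0.01284257, -0.00767746,  0.00173498]), 'grip_force': 0.0, 'grip_width': 1.0010997217515316}
{'vfov': 45.11442062925636, 'cx': 322.08410395909925, 'cy': 202.31801536313102, 'k1': -0.026921158638994414, 'rvec': array([ 1.18209954,  2.27672123, -1.01814558]), 'tvec': array([ 0.43037164, -0.24183942,  1.62633607])}
{'vfov': 42.682018710729736, 'cx': 328.97231536921083, 'cy': 202.31558536429011, 'k1': -0.07645288129643016, 'rvec': array([ 0.95737978, -2.53602178,  0.99758104]), 'tvec': array([0.42196116, 0.41425509, 1.07710171])}
{'vfov': 58.52925891283609, 'cx': 314.7269746158366, 'cy': 199.9862197737763, 'k1': -0.07365857124379777, 'hand_eye': array([[-2.55304317e-04, -9.61482487e-01, -2.74866081e-01,
         7.59711205e-02],
       [ 9.99999531e-01,  1.13417470e-05, -9.68504688e-04,
         5.64232165e-04],
       [ 9.34317758e-04, -2.74866199e-01,  9.61482033e-01,
        -1.43836546e-01],
       [ 0.00000000e+00,  0.00000000e+00,  0.00000000e+00,
         1.00000000e+00]])}
```

View pics/scene0.png

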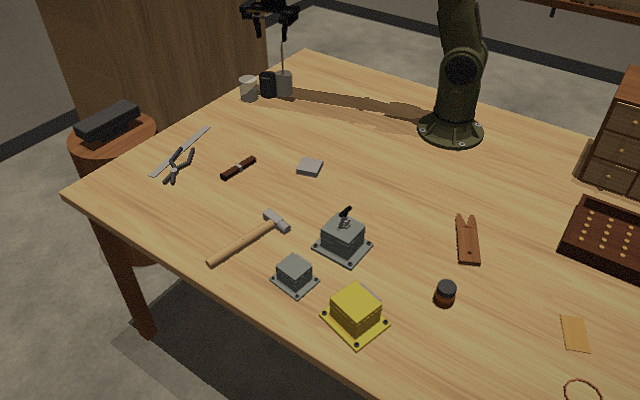

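View pics/side0.png

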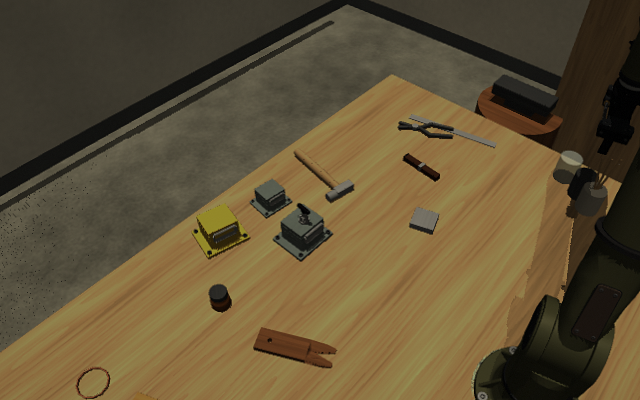

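The scene shows a large grey holder with a T-handle (scene 343,240 / side 303,232), a small grey one without one (295,275 / 270,197) and a yellow one (357,315 / 220,230). The bench pin is at scene (467,240) / side (295,346), with the jar at (445,293). The ones that could be taken for the holder are those three; I choose the large grey one with the T-handle.

```bash
python3 - <<'E'
from h import *
S,D=cam("scene"),cam("side")
np.set_printoptions(precision=4,suppress=True)
print("tee",tri([ray(S,(345,211)),ray(D,(304,211))]))
for n,p,q,z in[("foot",(342,243),(303,237),0.03),("pinsq",(468,264),(259,341),0.007),("pinV",(466,216),(333,357),.007),("jar",(445,293),(220,298),.027),("block",(309,167),(424,220),.01),("hamhead",(278,220),(341,190),.015),("hamend",(210,263),(296,153),.01),("small",(295,272),(270,197),.025)]:
  print(n,onz(S,p,z),onz(D,q,z),tri([ray(S,p),ray(D,q)]))
E
```

```text
tee [ 0.6464 -0.0034  0.115 ]
foot [0.6689 0.0039 0.03  ] [0.6395 0.0136 0.03  ] [ 0.6528 -0.0029  0.0083]
pinsq [0.5317 0.2837 0.007 ] [0.5197 0.2886 0.007 ] [ 0.5238  0.284  -0.002 ]
pinV [0.3725 0.2125 0.007 ] [0.3682 0.2065 0.007 ] [0.3688 0.209  0.0049]
jar [0.6622 0.2779 0.027 ] [0.6614 0.2787 0.027 ] [0.6617 0.2781 0.0264]
block [ 0.4461 -0.2612  0.01  ] [ 0.4433 -0.2611  0.01  ] [ 0.444  -0.2627  0.008 ]
hamhead [ 0.6846 -0.1884  0.015 ] [ 0.6851 -0.1936  0.015 ] [ 0.684  -0.1906  0.0156]
hamend [ 0.8943 -0.2321  0.01  ] [ 0.8962 -0.2269  0.01  ] [ 0.8959 -0.2283  0.0115]
small [ 0.8069 -0.0375  0.025 ] [ 0.8105 -0.0329  0.025 ] [ 0.8093 -0.0338  0.0275]
```

```bash
cat >> h.py <<'E'
np.set_printoptions(precision=4,suppress=True)
def go(xyz,yaw):
    "shift (mm, tool axes) and turn to reach xyz, tool down, tool x at world heading yaw(deg)"
    s=get_state(); Rt=R.from_rotvec(s["tool_rot"]); c,sn=np.cos(np.radians(yaw)),np.sin(np.radians(yaw))
    G=R.from_matrix(np.array([[c,sn,0],[sn,-c,0],[0,0,-1]]))
    print("t",round(s["time"],2),"pos",s["position"],"shift",np.round(Rt.inv().apply(np.array(xyz)-s["position"])*1000,1),"dr",(Rt.inv()*G).as_rotvec(),"q",s["joint_positions"])
E
python3 -c "
from h import *
go((.39,-.32,.28),-7);go((.56,-.003,.32),0)"
```

```text
t 0.1 pos [ 0.158  -0.63    0.2386] shift [ 300.5 -244.3  -41. ] dr [-0.0016  0.0004  0.368 ] q [ 1.3391  0.3217 -0.0701  1.4516  0.0226  1.3708 -0.0569]
t 0.1 pos [ 0.158  -0.63    0.2386] shift [ 542.5 -510.5  -80.6] dr [-0.0016  0.0003  0.2458] q [ 1.3391  0.3217 -0.0701  1.4516  0.0226  1.3708 -0.0569]
```

Call:
send_rows(xyz=[[540,-510,-80],[540,-510,-80],[540,-510,-80],[540,-510,-80],[540,-510,-80],[540,-510,-80],[540,-510,-80],[540,-510,-80],[540,-510,-80],[540,-510,-80]], dr=[[0,0,0.246],[0,0,0.246],[0,0,0.246],[0,0,0.246],[0,0,0.246],[0,0,0.246],[0,0,0.246],[0,0,0.246],[0,0,0.246],[0,0,0.246]])

```text
time: 0.93
position: [0.3815, -0.2793, 0.2842]
tool_rot: [3.141, -0.0, -0.001]
ft_force: [1.1, -0.9, 0.0]
grip_width: 1.0
grip_force: 0.0
```

```bash
python3 -c "
from h import *
go((.56,-.003,.32),0)"
```

```text
t 0.93 pos [ 0.3815 -0.2793  0.2842] shift [ 178.4 -276.3  -36. ] dr [ 0.0003  0.0003 -0.0003] q [ 0.9548 -0.0655 -0.3592  1.7901 -0.0229  1.413  -0.9712]
```

Call:
send_rows(xyz=[[178,-276,-36],[178,-276,-36],[178,-276,-36],[178,-276,-36],[178,-276,-36],[178,-276,-36],[178,-276,-36],[178,-276,-36],[178,-276,-36],[178,-276,-36]], dr=[[0,0,0],[0,0,0],[0,0,0],[0,0,0],[0,0,0],[0,0,0],[0,0,0],[0,0,0],[0,0,0],[0,0,0]])

```text
time: 1.77
position: [0.5594, -0.0022, 0.3196]
tool_rot: [-3.14, -0.009, 0.001]
ft_force: [-0.9, 0.2, -0.4]
grip_width: 1.0
grip_force: 0.0
```

```bash
python3 -c "
from h import *
s,im=shot('wrist','w1.png');print(s['position'],s['tool_rot'],s['time'],s['qd'],s['joint_positions']); np.save('w1.npy',np.r_[s['position'],s['tool_rot']])"
```

```text
[ 0.5594 -0.0022  0.3196] [-3.1399 -0.0089  0.0014] 1.7667 [ 0.0438 -0.0244  0.0575  0.0253  0.0169  0.0084  0.0093] [ 0.59    0.1531 -0.707   1.5314  0.0977  1.4945 -1.6838]
```

View pics/w1.png

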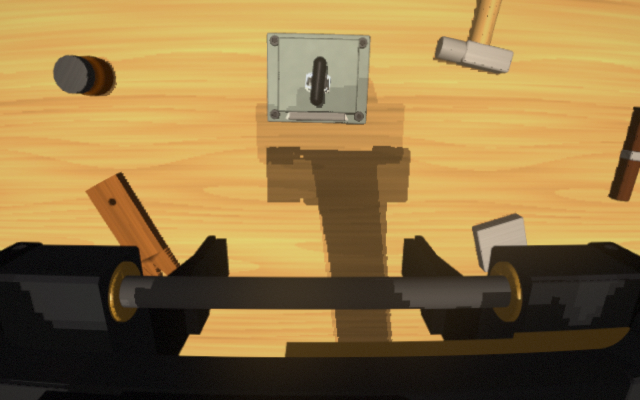

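The wrist view shows the holder at (319,80), with the T-bar at (318,80) lying near world x. The pin's square end is at (105,182) and its hole at (112,202); the jar is at (75,75) and the block at (498,240).

Call:
send_rows(xyz=[[70,0,60],[70,0,60],[70,0,60],[70,0,60],[70,0,60],[70,0,60],[70,0,60],[70,0,60],[70,0,60],[70,0,60]], dr=[[0,0,0],[0,0,0],[0,0,0],[0,0,0],[0,0,0],[0,0,0],[0,0,0],[0,0,0],[0,0,0],[0,0,0]])

```text
time: 2.65
position: [0.629, -0.0054, 0.2611]
tool_rot: [3.141, -0.0, 0.002]
ft_force: [-0.6, -0.5, 0.7]
grip_width: 1.002
grip_force: 0.0
```

```bash
python3 -c "
from h import *
s,im=shot('wrist','w2.png');print(s['position'],s['tool_rot'],s['time']); np.save('w2.npy',np.r_[s['position'],s['tool_rot']])
c=cv2.resize(im[30:330,140:500],None,fx=2,fy=2,interpolation=2);cv2.imwrite('pics/w2c.png',c[:,:,::-1])"
```

```text
[ 0.629  -0.0054  0.2611] [ 3.1407 -0.0005  0.0022] 2.65
```

View pics/w2c.png

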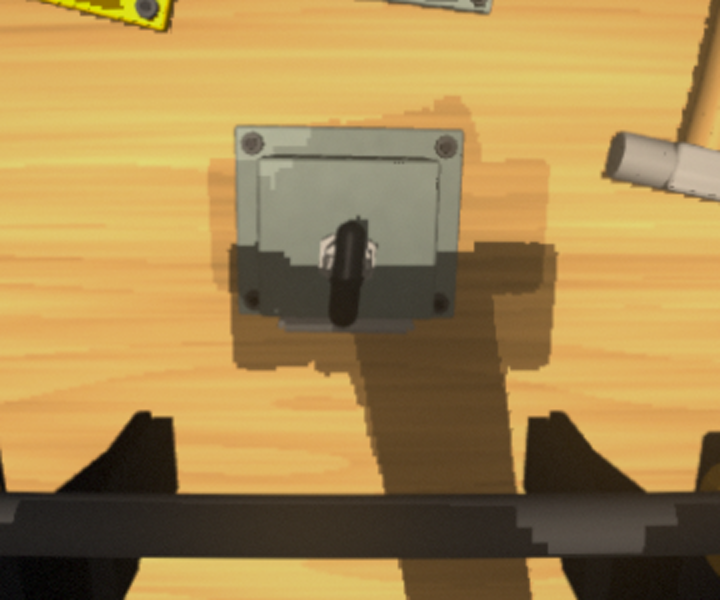

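The close crop confirms the large grey holder. The bar runs from (351,222) to (343,325), and the foot bolts are at (252,143), (446,147), (441,303) and (252,299).

```bash
cat > m.py <<'E'
from h import *
v=np.load('w2.npy'); W=cam('wrist',dict(position=v[:3],tool_rot=v[3:]))
f=lambda p:(p[0]/2+140,p[1]/2+30)
B=np.array([onz(W,f(p),.012) for p in((252,143),(446,147),(441,303),(252,299))])
print("bolts",B, "mean",B.mean(0)); x=(B[0]+B[1]-B[2]-B[3])/2; y=(B[0]-B[1]+B[3]-B[2])/2
print("x len,yaw",np.linalg.norm(x),np.degrees(np.arctan2(x[1],x[0])),"y",np.linalg.norm(y),np.degrees(np.arctan2(-y[0],y[1])))
C=np.array([onz(W,f(p),.010) for p in((235,126),(464,129),(455,318),(240,312))]);print("foot corners",C,C.mean(0))
for a,b in zip(C,np.roll(C,-1,0)):print(np.linalg.norm(a-b),np.degrees(np.arctan2(*(a-b)[1::-1])))
T=np.array([onz(W,f(p),.074) for p in((258,157),(439,159),(437,265))]);print("top",T,np.linalg.norm(T[0]-T[1]),np.degrees(np.arctan2(*(T[0]-T[1])[1::-1]))-90)
im=cv2.imread('pics/w2.png'); g=im.max(2); m=np.zeros_like(g); m[138:195,300:330]=(g[138:195,300:330]<45)
n,l,st,c=cv2.connectedComponentsWithStats(m.astype(np.uint8)); i=1+st[1:,4].argmax(); print(st[i],c[i]); r=cv2.minAreaRect(np.argwhere(l==i)[:,::-1].astype(np.float32)); print(r)
bx=cv2.boxPoints(r); P=np.array([onz(W,p,.120) for p in bx]); print("bar box",P,P.mean(0))
for a,b in zip(P,np.roll(P,-1,0)):print(np.linalg.norm(a-b),np.degrees(np.arctan2(*(a-b)[1::-1])))
E
python3 m.py
```

```text
bolts [[ 0.7025  0.0464  0.012 ]
 [ 0.7003 -0.0573  0.012 ]
 [ 0.6147 -0.0573  0.012 ]
 [ 0.6171  0.0494  0.012 ]] mean [ 0.6586 -0.0047  0.012 ]
x len,yaw 0.08552421677910438 -0.9842148593196841 y 0.10524419633510203 -1.2302027410503338
foot corners [[ 0.7114  0.0555  0.01  ]
 [ 0.7097 -0.067   0.01  ]
 [ 0.6054 -0.0659  0.01  ]
 [ 0.609   0.0568  0.01  ]] [ 0.6589 -0.0051  0.01  ]
0.12246409036317936 89.23916924126432
0.10429807498344659 -0.564876469440783
0.12276688138393647 -91.67650192116564
0.10233557614120684 179.2781314545261
top [[ 0.6967  0.0357  0.074 ]
 [ 0.6957 -0.0462  0.074 ]
 [ 0.6472 -0.0467  0.074 ]] 0.08184583838146803 -0.654237779645797
[305 141  17  52 494] [312.9838 171.6336]
((313.7837829589844, 166.7027130126953), (14.972407341003418, 51.4676513671875), 8.972626686096191)
bar box [[ 0.6315  0.0045  0.12  ]
 [ 0.6732 -0.0022  0.12  ]
 [ 0.6713 -0.014   0.12  ]
 [ 0.6295 -0.0077  0.12  ]] [ 0.6514 -0.0048  0.12  ]
0.04223759032875718 170.7704646555419
0.011904072926311496 81.03636758904666
0.04231138053861693 -8.610734946809488
0.012360913630029795 -99.3040579020365
```

```bash
cat >> m.py <<'E'
print('---')
from scipy.stats import siegelslopes
L=[]
for r in range(146,190):
    cc=np.flatnonzero(g[r,300:330]<60)+300
    L.append((r,cc.min(),cc.max(),len(cc)))
L=np.array(L);print(L[::4])
mid=np.array([onz(W,((a+b)/2,r),.122) for r,a,b,n in L if b-a<19]); k,i0=siegelslopes(mid[:,1],mid[:,0]); print(np.degrees(np.arctan(k)),len(mid))
E
python3 m.py | sed -n '/---/,$p'; python3 -c "
from h import *
go((.6513,-.0048,.15),-7.5)"
```

```text
---
[[146 309 322  14]
 [150 308 322  13]
 [154 308 321  11]
 [158 308 321  12]
 [162 307 321  14]
 [166 306 320  14]
 [170 304 321  18]
 [174 305 320  16]
 [178 304 320  17]
 [182 304 319  16]
 [186 304 319  16]]
-6.133732603694894 44
t 2.7 pos [ 0.629  -0.0054  0.2609] shift [ 22.2  -0.7 110.9] dr [ 0.0006 -0.001   0.1306] q [ 0.5109  0.3402 -0.6961  1.4571  0.2189  1.422  -1.7602]
```

Call:
send_rows(xyz=[[22,-1,40],[22,-1,80],[22,-1,110],[22,-1,110],[22,-1,110],[22,-1,110],[22,-1,110],[22,-1,110],[22,-1,110],[22,-1,110]], dr=[[0,0,0.122],[0,0,0.122],[0,0,0.122],[0,0,0.122],[0,0,0.122],[0,0,0.122],[0,0,0.122],[0,0,0.122],[0,0,0.122],[0,0,0.122]], jaw=40, grip_force=30)

```text
time: 3.53
position: [0.6517, -0.0044, 0.1515]
tool_rot: [3.135, -0.192, 0.003]
ft_force: [-0.5, -0.1, 0.1]
grip_width: 0.467
grip_force: 0.0
```

```bash
python3 -c "
from h import *
import bench; print(getattr(bench,'nose_length',None),[k for k in dir(bench) if k[0]!='_'][:40])
s,im=shot('wrist','w3.png')
go((.6513,-.0048,.119),-7)"
```

```text
0.017 ['MotionError', 'calibration', 'close_job', 'get_image', 'get_state', 'nose_length']
t 3.58 pos [ 0.6515 -0.0044  0.1511] shift [-0.2  0.4 32.1] dr [ 0.0002 -0.0015 -0.0002] q [ 0.4614  0.4531 -0.6498  1.5399  0.2841  1.2432 -1.9244]
```

View pics/w3.png

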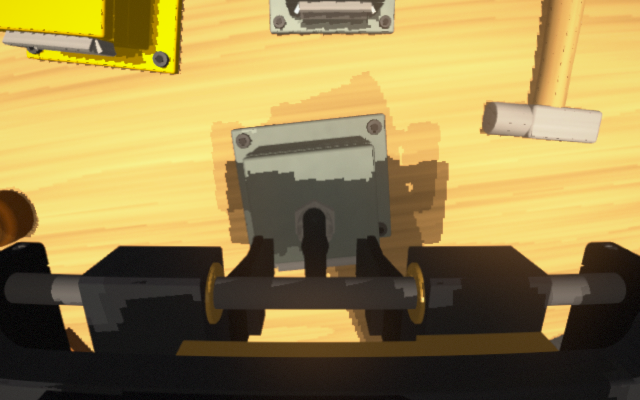

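The bar is upright in the picture at (315,240), centred between the fingers. Next I lower the gripper and grip it.

Call:
send_rows(xyz=[[0,0,10],[0,0,20],[0,0,31],[0,0,31],[0,0,31],[0,0,31],[0,0,31],[0,0,31],[0,0,31],[0,0,31]], dr=[[0,0,0],[0,0,0],[0,0,0],[0,0,0],[0,0,0],[0,0,0],[0,0,0],[0,0,0],[0,0,0],[0,0,0]])

```text
time: 4.42
position: [0.6513, -0.0044, 0.1195]
tool_rot: [3.136, -0.192, 0.001]
ft_force: [-0.5, -0.2, 0.5]
grip_width: 0.461
grip_force: 0.0
```

Call:
send_rows(xyz=[[0,0,0],[0,0,0],[0,0,0],[0,0,0],[0,0,0],[0,0,0],[0,0,0],[0,0,0],[0,0,0],[0,0,0]], dr=[[0,0,0],[0,0,0],[0,0,0],[0,0,0],[0,0,0],[0,0,0],[0,0,0],[0,0,0],[0,0,0],[0,0,0]], jaw=0, grip_force=40)

```text
time: 5.25
position: [0.6511, -0.0042, 0.1192]
tool_rot: [-3.136, 0.192, -0.0]
ft_force: [0.9, 0.5, -0.2]
grip_width: 0.126
grip_force: 40.0
```

Call:
send_rows(xyz=[[0,0,-3],[0,0,-6],[0,0,-9],[0,0,-12],[0,0,-14],[0,0,-15],[0,0,-16],[0,0,-16],[0,0,-16],[0,0,-16]], dr=[[0,0,0],[0,0,0],[0,0,0],[0,0,0],[0,0,0],[0,0,0],[0,0,0],[0,0,0],[0,0,0],[0,0,0]])

```text
time: 6.08
position: [0.6509, -0.0042, 0.1347]
tool_rot: [-3.136, 0.192, 0.001]
ft_force: [5.1, 1.0, -11.7]
grip_width: 0.123
grip_force: 40.0
```

Call:
send_rows(xyz=[[0,0,0],[0,0,0],[0,0,0],[0,0,0],[0,0,0],[0,0,0],[0,0,0],[0,0,0],[0,0,0],[0,0,0]], dr=[[0,0,-0.08],[0,0,-0.16],[0,0,-0.24],[0,0,-0.32],[0,0,-0.4],[0,0,-0.48],[0,0,-0.56],[0,0,-0.64],[0,0,-0.72],[0,0,-0.8]])

```text
time: 6.92
position: [0.6508, -0.0039, 0.1349]
tool_rot: [-2.96, -1.05, 0.001]
ft_force: [4.4, 2.1, -12.6]
grip_width: 0.12
grip_force: 40.0
```

```bash
python3 -c "
from h import *
go((.6513,-.0048,.135),83); s=get_state(); print(s['ft_force'],s['torque'],s['grip_width'])"
```

```text
t 6.92 pos [ 0.6508 -0.0039  0.1349] shift [-0.2  1.  -0.1] dr [-0.0008 -0.0001 -0.7666] q [ 0.56    0.5098 -0.7934  1.5528  0.3762  1.2386 -1.1826]
[  4.3739   2.0867 -12.5636] [ 0.5581 -0.9845 -0.0177] 0.12040065751168627
```

Call:
send_rows(xyz=[[0,0,0],[0,0,0],[0,0,0],[0,0,0],[0,0,0],[0,0,0],[0,0,0],[0,0,0],[0,0,0],[0,0,0]], dr=[[0,0,-0.08],[0,0,-0.16],[0,0,-0.24],[0,0,-0.32],[0,0,-0.4],[0,0,-0.48],[0,0,-0.56],[0,0,-0.64],[0,0,-0.72],[0,0,-0.77]])

```text
time: 7.75
position: [0.6505, -0.0037, 0.1348]
tool_rot: [-2.348, -2.085, 0.001]
ft_force: [2.1, 3.2, -12.5]
grip_width: 0.125
grip_force: 40.0
```

Call:
send_rows(xyz=[[0,0,0],[0,0,0],[0,0,1],[0,0,2],[0,0,3],[0,0,4],[0,0,4.5],[0,0,4.5],[0,0,4.5],[0,0,4.5]], dr=[[0,0,0],[0,0,0],[0,0,0],[0,0,0],[0,0,0],[0,0,0],[0,0,0],[0,0,0],[0,0,0],[0,0,0]])

```text
time: 8.58
position: [0.6506, -0.0038, 0.1306]
tool_rot: [-2.353, -2.08, 0.001]
ft_force: [0.0, 4.2, -11.1]
grip_width: 0.127
grip_force: 40.0
```

```bash
python3 -c "
from h import *
go((.6513,-.0048,.135),83); s=get_state(); print(s['ft_force'],s['torque'],s['grip_width'])"
```

```text
t 8.58 pos [ 0.6506 -0.0038  0.1306] shift [-0.9  0.8 -4.4] dr [-0.0011 -0.0003 -0.0006] q [ 0.6515  0.5699 -0.9379  1.5539  0.4737  1.2618 -0.4804]
[  0.0193   4.1919 -11.0574] [ 1.126  -0.11   -0.0339] 0.1270816523062459
```

Call:
send_rows(xyz=[[0,0,0.5],[0,0,1],[0,0,1.3],[0,0,1.3],[0,0,1.3],[0,0,1.3],[0,0,1.3],[0,0,1.3],[0,0,1.3],[0,0,1.3]], dr=[[0,0,0],[0,0,0],[0,0,0],[0,0,0],[0,0,0],[0,0,0],[0,0,0],[0,0,0],[0,0,0],[0,0,0]])

```text
time: 9.42
position: [0.6507, -0.0038, 0.1301]
tool_rot: [-2.353, -2.081, 0.001]
ft_force: [-2.0, 5.2, -6.7]
grip_width: 0.122
grip_force: 40.0
```

Call:
send_rows(xyz=[[0,0,0.5],[0,0,0.5],[0,0,0.5],[0,0,0.5],[0,0,0.5],[0,0,0.5],[0,0,0.5],[0,0,0.5],[0,0,0.5],[0,0,0.5]], dr=[[0,0,0],[0,0,0],[0,0,0],[0,0,0],[0,0,0],[0,0,0],[0,0,0],[0,0,0],[0,0,0],[0,0,0]], jaw=40)

```text
time: 10.25
position: [0.6511, -0.0044, 0.1288]
tool_rot: [2.354, 2.081, -0.0]
ft_force: [0.6, 0.3, -0.2]
grip_width: 0.46
grip_force: 0.0
```

Call:
send_rows(xyz=[[0,0,-10],[0,0,-25],[0,0,-50],[0,0,-80],[0,0,-110],[0,0,-110],[0,0,-110],[0,0,-110],[0,0,-110],[0,0,-110]], dr=[[0,0,0],[0,0,0],[0,0,0],[0,0,0],[0,0,0],[0,0,0],[0,0,0],[0,0,0],[0,0,0],[0,0,0]])

```text
time: 11.08
position: [0.6505, -0.0046, 0.2378]
tool_rot: [-2.353, -2.08, 0.002]
ft_force: [0.3, -0.4, 0.7]
grip_width: 0.456
grip_force: 0.0
```

```bash
python3 -c "
from h import *
s,im=shot('wrist','w4.png'); np.save('w4.npy',np.r_[s['position'],s['tool_rot']]); print(s['position'],s['ft_force'])
s,im2=shot('side','s4.png')
c=np.hstack([cv2.resize(im2[170:270,250:350],(400,400)),cv2.resize(im[100:300,220:420],(400,400))]);cv2.imwrite('pics/c4.png',c[:,:,::-1])"
```

```text
[ 0.6505 -0.0046  0.2378] [ 0.3404 -0.421   0.7143]
```

View pics/c4.png

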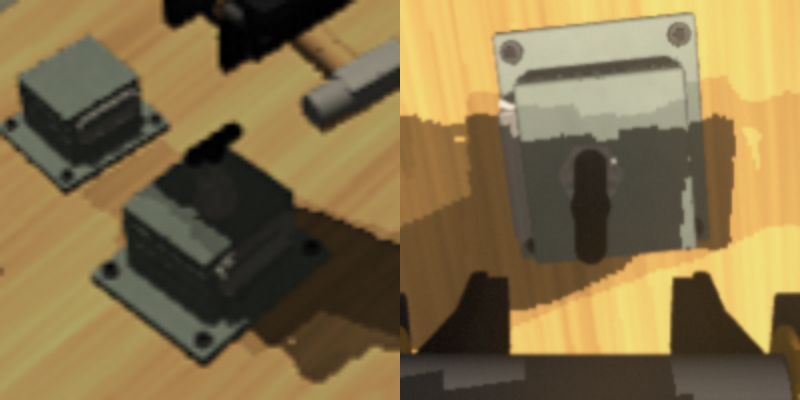

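The bar is now turned a quarter turn and standing up in its notch (side crop at (215,145); wrist crop, bar upright at (590,205) with the fingers off it). Next I go to the pin.

```bash
python3 -c "
from h import *
go((.41,.23,.26),26)"
```

```text
t 11.18 pos [ 0.6506 -0.0045  0.2379] shift [ 203.2 -267.6  -21.7] dr [-0.0015  0.001   0.9941] q [ 0.669   0.494  -0.9819  1.4241  0.4085  1.4402 -0.4326]
```

Call:
send_rows(xyz=[[203,-268,-22],[203,-268,-22],[203,-268,-22],[203,-268,-22],[203,-268,-22],[203,-268,-22],[203,-268,-22],[203,-268,-22],[203,-268,-22],[203,-268,-22]], dr=[[0,0,0.994],[0,0,0.994],[0,0,0.994],[0,0,0.994],[0,0,0.994],[0,0,0.994],[0,0,0.994],[0,0,0.994],[0,0,0.994],[0,0,0.994]], jaw=87)

```text
time: 12.02
position: [0.4081, 0.2323, 0.261]
tool_rot: [3.056, 0.716, 0.002]
ft_force: [0.6, -1.4, 0.5]
grip_width: 0.992
grip_force: 0.0
```

Call:
send_rows(xyz=[[0,0,0],[0,0,0],[0,0,0],[0,0,0],[0,0,0],[0,0,0],[0,0,0],[0,0,0],[0,0,0],[0,0,0]], dr=[[0,0,0],[0,0,0],[0,0,0],[0,0,0],[0,0,0],[0,0,0],[0,0,0],[0,0,0],[0,0,0],[0,0,0]])

```text
time: 12.85
position: [0.41, 0.23, 0.2608]
tool_rot: [3.061, 0.707, -0.0]
ft_force: [-0.5, -0.5, -0.6]
grip_width: 1.0
grip_force: 0.0
```

```bash
python3 -c "
from h import *
s,im=shot('wrist','w5.png'); np.save('w5.npy',np.r_[s['position'],s['tool_rot']])
go((.41,.23,.26),26)"
```

```text
t 12.9 pos [0.41   0.23   0.2608] shift [-0.   0.   0.8] dr [0.0001 0.     0.0001] q [ 0.6019 -0.0861 -1.0942  1.8148 -0.078   1.367  -1.5918]
```

View pics/w5.png

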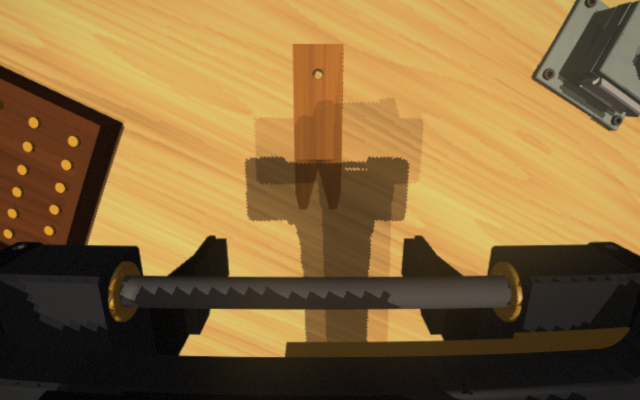

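The pin is upright in the picture: square-end corners at (293,44) and (343,44), hole at (318,74), V-tips at about (303,209) and (333,209).

```bash
python3 - <<'E'
from h import *
v=np.load('w5.npy'); W=cam('wrist',dict(position=v[:3],tool_rot=v[3:]))
im=cv2.imread('pics/w5.png').astype(int); 
for r in (50,60,90,110,130): # edges by saturation ratio
    row=im[r,270:370]; rb=row[:,1]/(row[:,2]+1); m=np.flatnonzero(rb<.62)+270; print(r,m.min(),m.max(),end=';')
    a,b=onz(W,(m.min()-.5,r),.015),onz(W,(m.max()+.5,r),.015); print(np.linalg.norm(a-b),(a+b)/2)
col=im[30:60,310]; print((col[:,1]/(col[:,2]+1)).round(2))
sq=onz(W,(318,43.5),.015); h=onz(W,(318,73.5),.0145); vt=(onz(W,(303,209),.008)+onz(W,(333,209),.008))/2
print(sq,h,vt,np.linalg.norm((sq-h)[:2]),np.linalg.norm((sq-vt)[:2]),np.degrees(np.arctan2(*(sq-vt)[1::-1])),np.degrees(np.arctan2(*(h-vt)[1::-1])))
E
```

```text
50 294 341;0.049259790198510414 [0.5234 0.2817 0.015 ]
60 294 341;0.04953919218769033 [0.5146 0.2774 0.015 ]
90 294 341;0.05043357575428038 [0.4876 0.2642 0.015 ]
110 295 341;0.050013728935640586 [0.4693 0.2547 0.015 ]
130 295 341;0.050685043624609315 [0.4504 0.2454 0.015 ]
[0.73 0.73 0.73 0.74 0.74 0.75 0.76 0.76 0.77 0.77 0.77 0.78 0.79 0.77
 0.65 0.61 0.62 0.61 0.61 0.61 0.61 0.6  0.61 0.6  0.6  0.6  0.62 0.6
 0.6  0.6 ]
[0.5293 0.2841 0.015 ] [0.5027 0.2711 0.0145] [0.3683 0.2051 0.008 ] 0.029538506616788363 0.17928589063961362 26.139574725900744 26.1449576965635
```

```bash
python3 -c "
from h import *
go((.4379,.2392,.06),26.2)"
```

```text
t 12.9 pos [0.41   0.23   0.2608] shift [ 29.1   4.  200.8] dr [ 0.0001  0.     -0.0033] q [ 0.6019 -0.0861 -1.0942  1.8148 -0.078   1.367  -1.5918]
```

Call:
send_rows(xyz=[[29,4,40],[29,4,80],[29,4,120],[29,4,160],[29,4,190],[29,4,201],[29,4,201],[29,4,201],[29,4,201],[29,4,201]], dr=[[0,0,-0.003],[0,0,-0.003],[0,0,-0.003],[0,0,-0.003],[0,0,-0.003],[0,0,-0.003],[0,0,-0.003],[0,0,-0.003],[0,0,-0.003],[0,0,-0.003]])

```text
time: 13.73
position: [0.4397, 0.2399, 0.0622]
tool_rot: [3.06, 0.711, 0.007]
ft_force: [-0.1, 0.2, -0.9]
grip_width: 0.997
grip_force: 0.0
```

```bash
python3 -c "
from h import *
go((.4379,.2392,.0195),26.2)"
```

```text
t 13.73 pos [0.4397 0.2399 0.0622] shift [-2.1 -0.2 42.7] dr [ 0.0011 -0.0042 -0.0008] q [ 0.3942  0.348  -1.0633  1.9857  0.3623  1.008  -1.9551]
```

Call:
send_rows(xyz=[[0,0,0],[0,0,10],[0,0,20],[0,0,30],[0,0,35],[0,0,38],[0,0,40],[0,0,40],[0,0,40],[0,0,40]], dr=[[0,0,0],[0,0,0],[0,0,0],[0,0,0],[0,0,0],[0,0,0],[0,0,0],[0,0,0],[0,0,0],[0,0,0]])

```text
time: 14.57
position: [0.4381, 0.2394, 0.0201]
tool_rot: [-3.06, -0.712, -0.001]
ft_force: [0.4, -0.7, 0.1]
grip_width: 0.997
grip_force: 0.0
```

```bash
python3 -c "
from h import *
go((.4379,.2392,.0195),26.2)"
```

```text
t 14.57 pos [0.4381 0.2394 0.0201] shift [-0.2  0.1  0.6] dr [ 0.     -0.0005 -0.0003] q [ 0.3362  0.4164 -1.008   2.0157  0.4372  0.9413 -2.0129]
```

Call:
send_rows(xyz=[[0,0,0],[0,0,0],[0,0,0],[0,0,0],[0,0,0],[0,0,0],[0,0,0],[0,0,0],[0,0,0],[0,0,0]], dr=[[0,0,0],[0,0,0],[0,0,0],[0,0,0],[0,0,0],[0,0,0],[0,0,0],[0,0,0],[0,0,0],[0,0,0]], jaw=40, grip_force=30)

```text
time: 15.4
position: [0.4378, 0.2391, 0.0198]
tool_rot: [3.06, 0.711, -0.0]
ft_force: [0.8, 0.3, 0.7]
grip_width: 0.594
grip_force: 30.0
```

Call:
send_rows(xyz=[[0,0,-10],[0,0,-25],[0,0,-45],[0,0,-65],[0,0,-80],[0,0,-80],[0,0,-80],[0,0,-80],[0,0,-80],[0,0,-80]], dr=[[0,0,0],[0,0,0],[0,0,0],[0,0,0],[0,0,0],[0,0,0],[0,0,0],[0,0,0],[0,0,0],[0,0,0]])

```text
time: 16.23
position: [0.4371, 0.2388, 0.0988]
tool_rot: [-3.06, -0.712, 0.003]
ft_force: [-0.5, -0.8, -1.5]
grip_width: 0.595
grip_force: 30.0
```

```bash
python3 -c "
from h import *
go((.495,-.0023,.10),-1)"
```

```text
t 16.23 pos [0.4371 0.2388 0.0988] shift [-54.4 241.9  -1.2] dr [0.     0.002  0.4744] q [ 0.4493  0.2878 -1.1093  1.9558  0.2922  1.075  -1.8995]
```

Call:
send_rows(xyz=[[-6,24,-1],[-12,50,-1],[-18,80,-1],[-25,110,-1],[-32,140,-1],[-39,170,-1],[-45,200,-1],[-50,225,-1],[-54,242,-1],[-54,242,-1]], dr=[[0,0,0.05],[0,0,0.1],[0,0,0.15],[0,0,0.2],[0,0,0.26],[0,0,0.32],[0,0,0.38],[0,0,0.43],[0,0,0.474],[0,0,0.474]])

```text
time: 17.07
position: [0.4965, -0.0064, 0.1001]
tool_rot: [3.14, -0.04, -0.002]
ft_force: [-0.8, -0.6, -0.6]
grip_width: 0.598
grip_force: 30.0
```

Call:
send_rows(xyz=[[0,0,10],[0,0,20],[0,0,30],[0,0,30],[0,0,30],[0,0,30],[0,0,30],[0,0,30],[0,0,30],[0,0,30]], dr=[[0,0,0],[0,0,0],[0,0,0],[0,0,0],[0,0,0],[0,0,0],[0,0,0],[0,0,0],[0,0,0],[0,0,0]])

```text
time: 17.9
position: [0.4963, -0.002, 0.0711]
tool_rot: [3.141, -0.027, 0.001]
ft_force: [0.2, 0.7, -1.5]
grip_width: 0.592
grip_force: 30.0
```

```bash
python3 -c "
from h import *
s,im=shot('wrist','w6.png'); np.save('w6.npy',np.r_[s['position'],s['tool_rot']])
cv2.imwrite('pics/w6c.png',cv2.resize(im[0:250,170:470],None,fx=2.4,fy=2.4,interpolation=2)[:,:,::-1])
go((.495,-.0023,.0657),-1)"
```

```text
t 17.95 pos [ 0.4963 -0.002   0.0711] shift [-1.3  0.3  5.4] dr [ 0.0003 -0.0005  0.0001] q [ 0.785   0.265  -0.9149  1.989   0.2493  1.0025 -1.8369]
```

View pics/w6c.png

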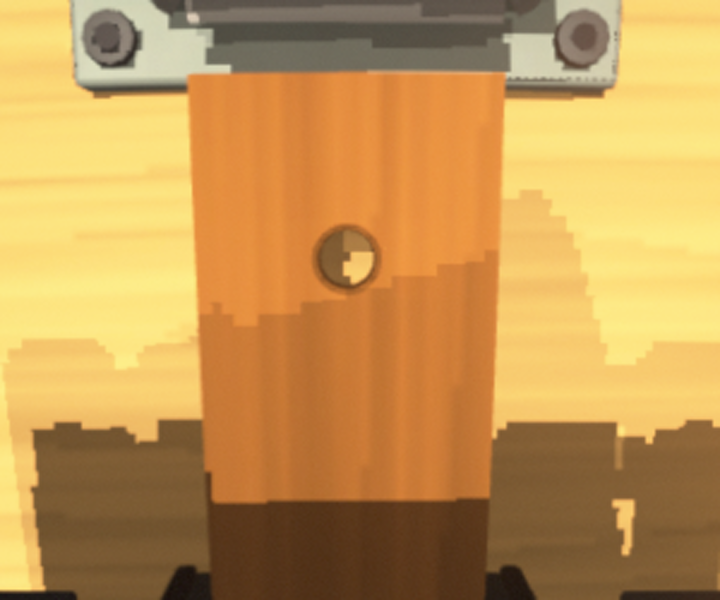

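The pin is ahead of the mouth, with square-end corners at crop (189,73) and (504,72), hole (347,257), and front foot bolts at (110,38) and (583,38).

```bash
python3 - <<'E'
from h import *
v=np.load('w6.npy'); W=cam('wrist',dict(position=v[:3],tool_rot=v[3:]))
f=lambda p:((p[0]+.5)/2.4+170-.5,(p[1]+.5)/2.4-.5)
b=[onz(W,f(p),.012) for p in((110,38),(583,38))]; print("bolts",b,np.mean(b,0),np.linalg.norm(b[0]-b[1]),np.degrees(np.arctan2(-(b[0]-b[1])[0],(b[0]-b[1])[1])))
z=v[2]-.0122+.0075
c=[onz(W,f(p),z) for p in((189,73),(504,72),(490,498),(211,502))]; print(c); print(np.linalg.norm(c[0]-c[1]),np.linalg.norm(c[2]-c[3]))
m1=(c[0]+c[1])/2;m2=(c[2]+c[3])/2;h=onz(W,f((347,257)),z);print("sq",m1,"h",h,"heading",np.degrees(np.arctan2(*(m1-m2)[1::-1])),"end heading",np.degrees(np.arctan2(-(c[0]-c[1])[0],(c[0]-c[1])[1])),"tool",v)
E
```

```text
bolts [array([0.6165, 0.0481, 0.012 ]), array([ 0.6147, -0.0559,  0.012 ])] [ 0.6156 -0.0039  0.012 ] 0.10399725272454431 -1.0232674621194964
[array([0.5989, 0.0217, 0.0664]), array([ 0.5981, -0.0292,  0.0664]), array([ 0.5262, -0.0286,  0.0664]), array([0.5263, 0.0222, 0.0664])]
0.05091173417675962 0.0507611596695443
sq [ 0.5985 -0.0038  0.0664] h [ 0.5691 -0.0033  0.0664] heading -0.46376800458681516 end heading -0.8487516013905729 tool [ 0.4963 -0.002   0.0711  3.1411 -0.0272  0.0008]
```

Call:
send_rows(xyz=[[0,0,3],[0,0,5],[0,0,5],[0,0,5],[0,0,5],[3,0,5],[6,0,5],[9,0,5],[12,0,5],[12,0,5]], dr=[[0,0,0],[0,0,0],[0,0,0],[0,0,0],[0,0,0],[0,0,0],[0,0,0],[0,0,0],[0,0,0],[0,0,0]])

```text
time: 18.78
position: [0.509, -0.002, 0.066]
tool_rot: [-3.141, 0.027, -0.001]
ft_force: [0.5, -0.6, -1.0]
grip_width: 0.597
grip_force: 30.0
```

```bash
python3 -c "
from h import *
go((.5791,-.0034,.0657),-1);print(get_state()['ft_force'])"
```

```text
t 18.78 pos [ 0.509 -0.002  0.066] shift [70.1  0.1  0.3] dr [-0.0004 -0.0007  0.0002] q [ 0.7597  0.3035 -0.8999  1.9643  0.281   1.0025 -1.8592]
[ 0.5482 -0.5678 -0.9756]
```

Call:
send_rows(xyz=[[3,0,0],[6,0,0],[9,0,0],[12,0,0],[15,0,0],[18,0,0],[21,0,0],[24,0,0],[27,0,0],[30,0,0]], dr=[[0,0,0],[0,0,0],[0,0,0],[0,0,0],[0,0,0],[0,0,0],[0,0,0],[0,0,0],[0,0,0],[0,0,0]])

```text
time: 19.62
position: [0.5384, -0.0027, 0.0658]
tool_rot: [3.141, -0.027, -0.0]
ft_force: [-0.8, -0.2, -0.7]
grip_width: 0.597
grip_force: 30.0
```

Call:
send_rows(xyz=[[3,0,0],[6,0,0],[9,0,0],[12,0,0],[15,0,0],[18,0,0],[21,0,0],[24,0,0],[27,0,0],[30,0,0]], dr=[[0,0,0],[0,0,0],[0,0,0],[0,0,0],[0,0,0],[0,0,0],[0,0,0],[0,0,0],[0,0,0],[0,0,0]])

```text
time: 20.45
position: [0.5684, -0.0032, 0.0658]
tool_rot: [3.141, -0.027, -0.0]
ft_force: [-0.2, 0.5, -0.1]
grip_width: 0.595
grip_force: 30.0
```

Sliding freely; the remaining distance is about 11 mm to the stop.

Call:
send_rows(xyz=[[2,0,0],[4,0,0],[6,0,0],[8,0,0],[9,0,0],[10,0,0],[11,0,0],[12,0,0],[13,0,0],[13,0,0]], dr=[[0,0,0],[0,0,0],[0,0,0],[0,0,0],[0,0,0],[0,0,0],[0,0,0],[0,0,0],[0,0,0],[0,0,0]])

```text
time: 21.28
position: [0.5788, -0.0032, 0.0651]
tool_rot: [3.141, -0.027, -0.008]
ft_force: [-6.3, 0.5, 0.6]
grip_width: 0.594
grip_force: 30.0
```

Call:
send_rows(xyz=[[0.5,0,0],[0.5,0,0],[0.5,0,0],[0.5,0,0],[0.5,0,0],[0.5,0,0],[0.5,0,0],[0.5,0,0],[0.5,0,0],[0.5,0,0]], dr=[[0,0,0],[0,0,0],[0,0,0],[0,0,0],[0,0,0],[0,0,0],[0,0,0],[0,0,0],[0,0,0],[0,0,0]])

```text
time: 22.12
position: [0.5788, -0.0032, 0.065]
tool_rot: [3.141, -0.027, -0.01]
ft_force: [-7.2, 0.6, 1.4]
grip_width: 0.597
grip_force: 30.0
```

Call:
send_rows(xyz=[[0,0,0],[0,0,0],[0,0,0],[0,0,0],[0,0,0],[0,0,0],[0,0,0],[0,0,0],[0,0,0],[0,0,0]], dr=[[0,0,0],[0,0,0],[0,0,0],[0,0,0],[0,0,0],[0,0,0],[0,0,0],[0,0,0],[0,0,0],[0,0,0]], jaw=80)

```text
time: 22.95
position: [0.5816, -0.0033, 0.0658]
tool_rot: [3.141, -0.027, 0.0]
ft_force: [-1.2, 0.4, 0.7]
grip_width: 0.917
grip_force: 0.0
```

Call:
send_rows(xyz=[[0,0,-10],[0,0,-30],[0,0,-60],[0,0,-90],[0,0,-125],[0,0,-160],[0,0,-180],[0,0,-180],[0,0,-180],[0,0,-180]], dr=[[0,0,0],[0,0,0],[0,0,0],[0,0,0],[0,0,0],[0,0,0],[0,0,0],[0,0,0],[0,0,0],[0,0,0]])

```text
time: 23.78
position: [0.5811, -0.0035, 0.2453]
tool_rot: [3.141, -0.027, -0.002]
ft_force: [-0.5, -1.1, -1.2]
grip_width: 0.921
grip_force: 0.0
```

```bash
python3 -c "
from h import *
s,im=shot('wrist','w7.png'); np.save('w7.npy',np.r_[s['position'],s['tool_rot']])
s2,im2=shot('side','s7.png')
c=np.hstack([im[0:300,200:440],cv2.resize(im2[170:295,250:350],(240,300))]);cv2.imwrite('pics/c7.png',cv2.resize(c,None,fx=1.6,fy=1.6)[:,:,::-1])
go((.6511,-.0044,.165),83)"
```

```text
t 23.88 pos [ 0.5807 -0.0036  0.2444] shift [70.6 -0.4 79.2] dr [-0.0019  0.0021 -1.4658] q [ 0.7302  0.2862 -0.9182  1.5949  0.23    1.3776 -1.8013]
```

View pics/c7.png

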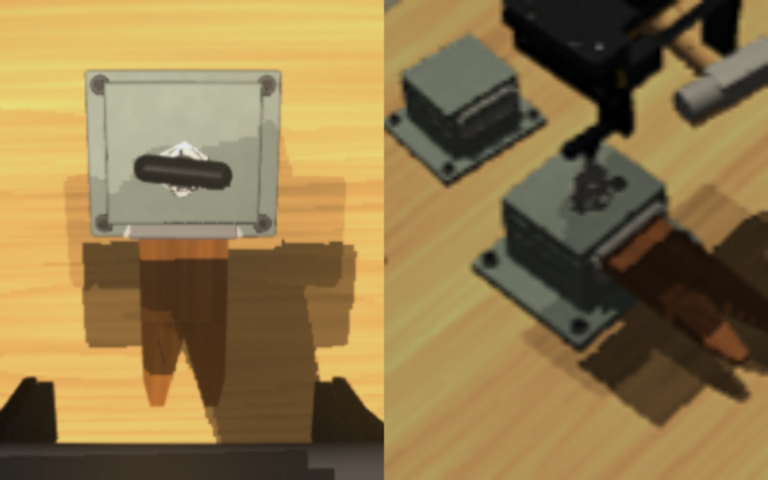

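The pin sits in the slot (body at (183,300), V-tips at (157,405) and (212,405)), and the bar is still up and crosswise from (137,166) to (230,176).

```bash
python3 - <<'E'
from h import *
v=np.load('w7.npy'); W=cam('wrist',dict(position=v[:3],tool_rot=v[3:]))
f=lambda p:(p[0]/1.6+200,p[1]/1.6)
t=[onz(W,f(p),.051) for p in((157,405),(212,405))];print("Vtips",t,np.mean(t,0))
e=[onz(W,f(p),.131) for p in((134,167),(233,176))];print("bar",e,np.mean(e,0),np.linalg.norm(e[0]-e[1]),np.degrees(np.arctan2(*(e[0]-e[1])[1::-1])))
go((.6511,-.0044,.165),83)
E
```

```text
Vtips [array([0.5035, 0.0149, 0.051 ]), array([ 0.5029, -0.0206,  0.051 ])] [ 0.5032 -0.0029  0.051 ]
bar [array([0.6534, 0.0169, 0.131 ]), array([ 0.6488, -0.0266,  0.131 ])] [ 0.6511 -0.0049  0.131 ] 0.04371764742592711 83.92526068648328
t 23.88 pos [ 0.5807 -0.0036  0.2444] shift [70.6 -0.4 79.2] dr [-0.0019  0.0021 -1.4658] q [ 0.7302  0.2862 -0.9182  1.5949  0.23    1.3776 -1.8013]
```

Call:
send_rows(xyz=[[70.5,-0.4,0],[70.5,-0.4,0],[70.5,-0.4,0],[70.5,-0.4,0],[70.5,-0.4,0],[70.5,-0.4,0],[70.5,-0.4,0],[70.5,-0.4,0],[70.5,-0.4,0],[70.5,-0.4,0]], dr=[[0,0,-1.466],[0,0,-1.466],[0,0,-1.466],[0,0,-1.466],[0,0,-1.466],[0,0,-1.466],[0,0,-1.466],[0,0,-1.466],[0,0,-1.466],[0,0,-1.466]], jaw=40, grip_force=40)

```text
time: 24.72
position: [0.6515, -0.0042, 0.2442]
tool_rot: [-2.556, -1.824, 0.003]
ft_force: [1.0, 0.6, -0.7]
grip_width: 0.461
grip_force: 0.0
```

```bash
python3 -c "
from h import *
go((.6511,-.0046,.165),83)"
```

```text
t 24.72 pos [ 0.6515 -0.0042  0.2442] shift [-0.4 -0.  79.2] dr [-0.0026  0.0003 -0.2092] q [ 0.7336  0.5507 -1.1119  1.4096  0.4895  1.4809 -0.6922]
```

Call:
send_rows(xyz=[[0,0,20],[0,0,40],[0,0,60],[0,0,75],[0,0,79],[0,0,79],[0,0,79],[0,0,79],[0,0,79],[0,0,79]], dr=[[0,0,-0.1],[0,0,-0.2],[0,0,-0.205],[0,0,-0.205],[0,0,-0.205],[0,0,-0.205],[0,0,-0.205],[0,0,-0.205],[0,0,-0.205],[0,0,-0.205]])

```text
time: 25.55
position: [0.6526, -0.004, 0.1679]
tool_rot: [2.363, 2.068, 0.002]
ft_force: [0.2, -0.3, 0.5]
grip_width: 0.46
grip_force: 0.0
```

```bash
python3 -c "
from h import *
go((.6511,-.0045,.131),83)"
```

```text
t 25.55 pos [ 0.6526 -0.004   0.1679] shift [-0.7 -1.5 36.9] dr [ 0.0016  0.     -0.0109] q [ 0.7456  0.6202 -1.1155  1.5088  0.5634  1.3633 -0.5451]
```

Call:
send_rows(xyz=[[0,-0.5,0],[0,-0.5,10],[0,-0.5,20],[0,-0.5,28],[0,-0.5,34.5],[0,-0.5,34.5],[0,-0.5,34.5],[0,-0.5,34.5],[0,-0.5,34.5],[0,-0.5,34.5]], dr=[[0,0,0],[0,0,0],[0,0,0],[0,0,0],[0,0,0],[0,0,0],[0,0,0],[0,0,0],[0,0,0],[0,0,0]])

```text
time: 26.38
position: [0.6519, -0.004, 0.1328]
tool_rot: [2.364, 2.069, 0.001]
ft_force: [-0.2, 0.3, -0.0]
grip_width: 0.458
grip_force: 0.0
```

```bash
python3 -c "
from h import *
go((.6511,-.0045,.131),83)"
```

```text
t 26.38 pos [ 0.6519 -0.004   0.1328] shift [-0.6 -0.7  1.8] dr [ 0.0008 -0.0001 -0.0108] q [ 0.7375  0.6478 -1.0944  1.5472  0.5887  1.3093 -0.5623]
```

Call:
send_rows(xyz=[[-0.5,-0.7,1],[-0.5,-0.7,1],[-0.5,-0.7,1],[-0.5,-0.7,1],[-0.5,-0.7,1],[-0.5,-0.7,1],[-0.5,-0.7,1],[-0.5,-0.7,1],[-0.5,-0.7,1],[-0.5,-0.7,1]], dr=[[0,0,-0.01],[0,0,-0.01],[0,0,-0.01],[0,0,-0.01],[0,0,-0.01],[0,0,-0.01],[0,0,-0.01],[0,0,-0.01],[0,0,-0.01],[0,0,-0.01]], jaw=0)

```text
time: 27.22
position: [0.6506, -0.0045, 0.1313]
tool_rot: [-2.354, -2.081, 0.001]
ft_force: [-3.4, 0.3, 1.5]
grip_width: 0.125
grip_force: 40.0
```

Call:
send_rows(xyz=[[0,0,-1],[0,0,-2],[0,0,-3],[0,0,-4],[0,0,-4.8],[0,0,-4.8],[0,0,-4.8],[0,0,-4.8],[0,0,-4.8],[0,0,-4.8]], dr=[[0,0,0],[0,0,0],[0,0,0],[0,0,0],[0,0,0],[0,0,0],[0,0,0],[0,0,0],[0,0,0],[0,0,0]])

```text
time: 28.05
position: [0.6505, -0.0045, 0.1359]
tool_rot: [-2.353, -2.08, 0.001]
ft_force: [0.7, 0.9, -12.9]
grip_width: 0.125
grip_force: 40.0
```

Call:
send_rows(xyz=[[0,0,0],[0,0,0],[0,0,0],[0,0,0],[0,0,0],[0,0,0],[0,0,0],[0,0,0],[0,0,0],[0,0,0]], dr=[[0,0,0.08],[0,0,0.16],[0,0,0.24],[0,0,0.32],[0,0,0.4],[0,0,0.48],[0,0,0.56],[0,0,0.64],[0,0,0.72],[0,0,0.8]])

```text
time: 28.88
position: [0.6502, -0.0044, 0.1358]
tool_rot: [-2.98, -0.995, 0.002]
ft_force: [0.5, 1.3, -12.4]
grip_width: 0.122
grip_force: 40.0
```

Call:
send_rows(xyz=[[0,0,0],[0,0,0],[0,0,0],[0,0,0],[0,0,0],[0,0,0],[0,0,0],[0,0,0],[0,0,0],[0,0,0]], dr=[[0,0,0.08],[0,0,0.16],[0,0,0.24],[0,0,0.32],[0,0,0.4],[0,0,0.48],[0,0,0.56],[0,0,0.64],[0,0,0.72],[0,0,0.77]])

```text
time: 29.72
position: [0.6502, -0.0041, 0.1358]
tool_rot: [3.135, -0.196, -0.002]
ft_force: [0.5, 0.2, -10.8]
grip_width: 0.121
grip_force: 40.0
```

Call:
send_rows(xyz=[[0,0,0],[0,0,0],[0,0,1],[0,0,2],[0,0,3],[0,0,4],[0,0,5],[0,0,6],[0,0,7],[0,0,7]], dr=[[0,0,0],[0,0,0],[0,0,0],[0,0,0],[0,0,0],[0,0,0],[0,0,0],[0,0,0],[0,0,0],[0,0,0]])

```text
time: 30.55
position: [0.6504, -0.0042, 0.129]
tool_rot: [-3.136, 0.191, 0.002]
ft_force: [-3.2, 1.3, -8.9]
grip_width: 0.12
grip_force: 40.0
```

```bash
python3 -c "
from h import *
go((.6511,-.0045,.12),-7)
s=get_state();print(s['ft_force'],s['torque'],s['grip_width'])"
```

```text
t 30.55 pos [ 0.6504 -0.0042  0.129 ] shift [0.7 0.2 9. ] dr [-0.0001  0.001   0.0004] q [ 0.5605  0.5152 -0.7932  1.5592  0.3815  1.2294 -1.9898]
[-3.2361  1.3276 -8.912 ] [ 0.4777  0.7763 -0.0276] 0.12020621017369963
```

Call:
send_rows(xyz=[[0,0,1],[0,0,2],[0,0,3],[0,0,4],[0,0,5],[0,0,6],[0,0,7],[0,0,8],[0,0,8.5],[0,0,8.5]], dr=[[0,0,0],[0,0,0],[0,0,0],[0,0,0],[0,0,0],[0,0,0],[0,0,0],[0,0,0],[0,0,0],[0,0,0]])

```text
time: 31.38
position: [0.6505, -0.0042, 0.121]
tool_rot: [3.136, -0.191, -0.001]
ft_force: [-5.6, 2.4, -6.1]
grip_width: 0.12
grip_force: 40.0
```

Call:
send_rows(xyz=[[0,0,0.5],[0,0,1],[0,0,1.5],[0,0,1.5],[0,0,1.5],[0,0,1.5],[0,0,1.5],[0,0,1.5],[0,0,1.5],[0,0,1.5]], dr=[[0,0,0],[0,0,0],[0,0,0],[0,0,0],[0,0,0],[0,0,0],[0,0,0],[0,0,0],[0,0,0],[0,0,0]])

```text
time: 32.22
position: [0.6506, -0.0042, 0.1207]
tool_rot: [3.135, -0.191, -0.0]
ft_force: [-7.9, 1.3, -1.2]
grip_width: 0.122
grip_force: 40.0
```

Call:
send_rows(xyz=[[0,0,0],[0,0,0],[0,0,0],[0,0,0],[0,0,0],[0,0,0],[0,0,0],[0,0,0],[0,0,0],[0,0,0]], dr=[[0,0,0],[0,0,0],[0,0,0],[0,0,0],[0,0,0],[0,0,0],[0,0,0],[0,0,0],[0,0,0],[0,0,0]], jaw=40)

```text
time: 33.05
position: [0.6509, -0.0045, 0.1191]
tool_rot: [3.136, -0.192, -0.0]
ft_force: [0.3, 0.6, -0.5]
grip_width: 0.462
grip_force: 0.0
```

Call:
send_rows(xyz=[[0,0,-10],[0,0,-30],[0,0,-60],[0,0,-90],[-30,0,-110],[-60,0,-130],[-60,0,-130],[-60,0,-130],[-60,0,-130],[-60,0,-130]], dr=[[0,0,0],[0,0,0],[0,0,0],[0,0,0],[0,0,0],[0,0,0],[0,0,0],[0,0,0],[0,0,0],[0,0,0]])

```text
time: 33.88
position: [0.5915, 0.0021, 0.2484]
tool_rot: [-3.136, 0.193, 0.001]
ft_force: [0.9, -0.1, -0.2]
grip_width: 0.463
grip_force: 0.0
```

```bash
python3 -c "
from h import *
s,im=shot('wrist','w8.png'); np.save('w8.npy',np.r_[s['position'],s['tool_rot']]); print(s['position'],s['ft_force'])
s2,im2=shot('side','s8.png')
c=np.hstack([im[0:300,200:440],cv2.resize(im2[170:295,250:350],(240,300))]);cv2.imwrite('pics/c8.png',cv2.resize(c,None,fx=1.6,fy=1.6)[:,:,::-1])"
```

```text
[0.5915 0.0021 0.2484] [ 0.9234 -0.0527 -0.2116]
```

View pics/c8.png

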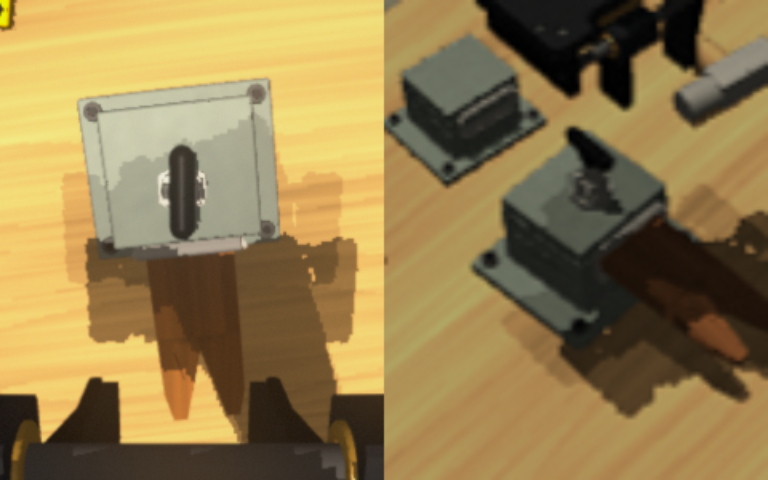

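The bar is back along its slot (upright at (182,190)) and down. The force bottomed out at z 0.1207, against 0.120 expected for fully down. The pin is still home and the gripper is clear.

```bash
python3 -c "
from bench import *
print(close_job())"
```

```text
the job is handed in; nothing more can be done
None
```

The job is handed in at about 34 s. My checks show the pin fully home in the slot and the plunger down through its hole, with the gripper clear of everything. The hand-in returned no verdict.

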